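# Put the sample pots away by size and cover the rack

### The job

Lift the clear cover off the pot rack and stand it upright on the blue mat. Stand every sample pot from the bench upright in the rack row made for its size (small pots in the narrow row, medium in the medium one, large in the wide one), then put the cover back on the rack so that it sits fully down on the base all round. Leave everything else on the bench where it is.

Things in the scene. Friction and masses are not known exactly. Their poses are not given: they have to be found in the camera images.
- rack: Pot rack, fixed: green base, flange 236 (its x) x 270 (its y) x 8 mm, with a raised deck 192 x 226 mm whose top is 20 mm above the bench. Origin: centre of its underside, on the bench; z up. Three white open rows lie on the deck along the rack's x, side by side at 74 mm spacing along its y; their order differs from start to start.
- cover: Loose clear dust cover, a box open below: outside 210 (its x) x 244 (its y) x 85 mm high, inside 204 x 238 mm, 0.3 to 0.5 kg, blue lower edge, black bar handle on top. Origin: centre of the plane of its lower edge; z up. It starts on the rack: round the deck with 6 mm play all round, lower edge on the flange (origin 8 mm above the rack's, x axes parallel).
- cover_handle (a point): Middle of the cover's black bar handle, 117 mm above the cover's lower edge: bar 110 mm long along the cover's y, 16 mm wide (its x), 12 mm thick, with 26 mm of free space below it; a post at 46 mm to either side of the middle.
- mat: Thin blue bench mat, 270 (its x) x 290 (its y) x 2 mm, fixed, empty. Origin: centre of its underside, on the bench.
- row_narrow: The narrow row of the rack, for the small pots: a white open trough fixed on the deck, inside 180 mm long (its x) x 48 mm wide (its y), floor and walls 2 mm thick, wall tops 20 mm above its underside. Origin: centre of its underside, 20 mm above the bench; a pot standing in it has its underside 2 mm above this origin. Holds two pots one behind the other along its x.
- row_medium: The medium row of the rack, for the medium pots: a white open trough fixed on the deck, inside 180 mm long (its x) x 58 mm wide (its y), floor and walls 2 mm thick, wall tops 20 mm above its underside. Origin: centre of its underside, 20 mm above the bench; a pot standing in it has its underside 2 mm above this origin. Holds two pots one behind the other along its x.
- row_wide: The wide row of the rack, for the large pots: a white open trough fixed on the deck, inside 180 mm long (its x) x 68 mm wide (its y), floor and walls 2 mm thick, wall tops 20 mm above its underside. Origin: centre of its underside, 20 mm above the bench; a pot standing in it has its underside 2 mm above this origin. Holds two pots one behind the other along its x.
- small_1: A small sample pot (there are up to two of each size, and this one may be absent): upright clear cylinder with white screw cap and paper label, 40 mm in diameter (cap too), 48 mm high including the cap, straight-sided with a 3 mm chamfer at the foot, 60 to 105 g, bottom-heavy. Origin: centre of its underside; z up. Starts standing on the bench.
- small_2: A small sample pot (there are up to two of each size, and this one may be absent): upright clear cylinder with white screw cap and paper label, 40 mm in diameter (cap too), 48 mm high including the cap, straight-sided with a 3 mm chamfer at the foot, 60 to 105 g, bottom-heavy. Origin: centre of its underside; z up. Starts standing on the bench.
- medium_1: A medium sample pot (there are up to two of each size, and this one may be absent): upright clear cylinder with white screw cap and paper label, 50 mm in diameter (cap too), 48 mm high including the cap, straight-sided with a 3 mm chamfer at the foot, 95 to 170 g, bottom-heavy. Origin: centre of its underside; z up. Starts standing on the bench.
- medium_2: A medium sample pot (there are up to two of each size, and this one may be absent): upright clear cylinder with white screw cap and paper label, 50 mm in diameter (cap too), 48 mm high including the cap, straight-sided with a 3 mm chamfer at the foot, 95 to 170 g, bottom-heavy. Origin: centre of its underside; z up. Starts standing on the bench.
- large_1: A large sample pot (there are up to two of each size, and this one may be absent): upright clear cylinder with white screw cap and paper label, 60 mm in diameter (cap too), 48 mm high including the cap, straight-sided with a 3 mm chamfer at the foot, 135 to 235 g, bottom-heavy. Origin: centre of its underside; z up. Starts standing on the bench.
- large_2: A large sample pot (there are up to two of each size, and this one may be absent): upright clear cylinder with white screw cap and paper label, 60 mm in diameter (cap too), 48 mm high including the cap, straight-sided with a 3 mm chamfer at the foot, 135 to 235 g, bottom-heavy. Origin: centre of its underside; z up. Starts standing on the bench.
- petri_dishes: Bystander: stack of three petri dishes, 92 mm in diameter, 45 mm high, loose. Origin: centre of the underside.
- dropper_bottle: Bystander: amber dropper bottle, 46 mm in diameter, 115 mm high, loose. Origin: centre of the underside.
- tape_roll: Bystander: roll of tape lying flat, 84 mm in diameter, 20 mm high, loose. Origin: centre of the underside.
- brush: Bystander: fine paintbrush lying on the bench, 200 mm long along its x, 7 mm thick, loose. Origin: middle, underside.
- tweezers: Bystander: steel tweezers lying on the bench, 125 mm long along their x, 12 mm wide, 8 mm high, loose. Origin: middle, underside.
- well_plate: Bystander: clear 24-well plate, 85 (its x) x 127 (its y) x 16 mm, loose. Origin: centre of the underside.

How it is judged:
On the way, in this order (a step that is already met when the one before it is completed fails the run):
1. the cover stands upright on the blue mat, let go (horizontal distance between cover and mat below 0.06 m and height (world z) of cover below 0.01 m and angle between cover's own z axis and vertical below 0.05 rad and linear speed of cover below 0.03 m/s and contact force between the fingers and cover below 0.2 N), for 0.2 s.
2. with the cover still off the rack, every pot stands upright in the row of its size (x of small_1 in the frame of row_narrow between -0.085 and 0.085 m and y of small_1 in the frame of row_narrow between -0.008 and 0.008 m and z of each of small_1, small_2 in the frame of row_narrow below 0.007 m and angle between each of small_1, small_2, medium_1, medium_2, large_1, large_2's own z axis and vertical below 0.1 rad and linear speed of each of small_1, small_2, medium_1, medium_2, large_1, large_2 below 0.03 m/s and x of small_2 in the frame of row_narrow between -0.085 and 0.085 m and y of small_2 in the frame of row_narrow between -0.008 and 0.008 m and x of medium_1 in the frame of row_medium between -0.085 and 0.085 m and y of medium_1 in the frame of row_medium between -0.008 and 0.008 m and z of each of medium_1, medium_2 in the frame of row_medium below 0.007 m and x of medium_2 in the frame of row_medium between -0.085 and 0.085 m and y of medium_2 in the frame of row_medium between -0.008 and 0.008 m and x of large_1 in the frame of row_wide between -0.085 and 0.085 m and y of large_1 in the frame of row_wide between -0.008 and 0.008 m and z of each of large_1, large_2 in the frame of row_wide below 0.007 m and x of large_2 in the frame of row_wide between -0.085 and 0.085 m and y of large_2 in the frame of row_wide between -0.008 and 0.008 m and horizontal distance between cover and rack above 0.2 m), for 0.2 s.
At the end, for the whole second after the job is handed in: Each pot present stands upright (0.1 rad) on the floor of its size's row, within 8 mm of its middle line and 85 mm of its centre; the cover is within 12 mm of the rack's centre, x axes within 0.12 rad, lower edge down on the flange (under 11.5 mm above the rack's origin, level); all at rest (x of small_1 in the frame of row_narrow between -0.085 and 0.085 m and y of small_1 in the frame of row_narrow between -0.008 and 0.008 m and z of each of small_1, small_2 in the frame of row_narrow below 0.007 m and angle between each of small_1, small_2, medium_1, medium_2, large_1, large_2's own z axis and vertical below 0.1 rad and linear speed of each of small_1, small_2, medium_1, medium_2, large_1, large_2, cover below 0.03 m/s and x of small_2 in the frame of row_narrow between -0.085 and 0.085 m and y of small_2 in the frame of row_narrow between -0.008 and 0.008 m and x of medium_1 in the frame of row_medium between -0.085 and 0.085 m and y of medium_1 in the frame of row_medium between -0.008 and 0.008 m and z of each of medium_1, medium_2 in the frame of row_medium below 0.007 m and x of medium_2 in the frame of row_medium between -0.085 and 0.085 m and y of medium_2 in the frame of row_medium between -0.008 and 0.008 m and x of large_1 in the frame of row_wide between -0.085 and 0.085 m and y of large_1 in the frame of row_wide between -0.008 and 0.008 m and z of each of large_1, large_2 in the frame of row_wide below 0.007 m and x of large_2 in the frame of row_wide between -0.085 and 0.085 m and y of large_2 in the frame of row_wide between -0.008 and 0.008 m and x of cover in the frame of rack between -0.012 and 0.012 m and y of cover in the frame of rack between -0.012 and 0.012 m and z of cover in the frame of rack below 0.0115 m and angle between cover's own z axis and vertical below 0.03 rad and angle between the x axis of cover and the x axis of rack, either way round below 0.12 rad); the robot touches nothing.
It fails at once if something else on the bench (dishes, bottle, tape, brush, tweezers or well plate) is pushed more than 40 mm (distance of any of petri_dishes, dropper_bottle, tape_roll, brush, tweezers, well_plate from where it was at the start of the episode above 0.04 m).
Of small_1, small_2, medium_1, medium_2, large_1, large_2 only 4 to 6 are there at a start; the rules pass over those that are not, and their reading is None.
At some moment in a run one of small_1, small_2, medium_1, medium_2, large_1, large_2 may be knocked a few centimetres aside while the robot is not near it.
It also fails if it takes over 210 s, if anything falls off the work surface, if the arm or the gripper's body presses on something with over 40 N, if the wrist force passes 120 N, or if a joint passes its speed limit or range.

### The arm

A 7-joint arm with a two-finger parallel gripper is mounted at the origin on the work surface. World frame = base frame: x ahead of the robot, y to its left, z up, the work surface at z = 0. Lengths are in m, angles in rad, forces in N, time in s.
With the tool pointing down it reaches from about 0.4 to 0.85 m from the base axis. Payload 10.4 kg.
Tool frame: the origin (TCP) lies at the very end of the fingers, on their centre line; the grasp point (between the pads) lies 19 mm behind it (manip.grip_point_offset is the distance from the TCP to the grasp point, in m); z points along the fingers, y is the line along which they close (so a half turn about z gives the same grasp; the last joint's range is limited). The gripper opens to 85 mm and grips with 20 to 120 N. Pads are 22 mm wide; open, the fingers measure 114 mm over their backs; the gripper's body (76 mm by 85 mm) begins 54 mm behind the grasp point. The pads swing forward as they close: fully open they stand 13 mm farther back than shut.
Start: joints at [-1.346, 0.332, -0.065, 1.46, 0.022, 1.35, -0.088], TCP at [0.153, 0.606, 0.231] pointing down, gripper open.
Joint ranges: [-2.6, 2.6], [-0.5, 2.12], [-1.47, 1.34], [0.16, 2.42], [-1.27, 4.41], [0.06, 2.06], [-2.6, 2.6]. Speed limits (rad/s): [2.22, 2.22, 2.79, 2.79, 3.14, 3.14, 3.14].

### API

Orientations are given as a unit quaternion [x, y, z, w].
In Python, from workcell import manip gives the robot as it stands. The module is installed in compiled form; this text tells all that it offers.
- The arm moves only by the tool step_arm, never from a script. Its argument "moves" is a list of rows, each a list of 7 numbers: the closure, from 0 (fully open) to 1 (shut), then the shift along the world's x, y, z in mm, then the turn, a rotation vector about the world's x, y, z in rad. In form: [[grip, tx, ty, tz, ax, ay, az], ...]. A call has 1 to 10 rows; each row is the pose to reach, as a shift and turn from the pose commanded when the call began; what a row does not reach only later rows make up. A row lasts 1/10 s, in which the tool goes at most 50 mm and 8.59 degrees, less where a joint would pass 70% of its speed; a pose out of reach is approached as far as the arm can. A call with a gripper value outside its range is refused whole. The fingers move at their own pace and stop on an object; "grip_force" is the grip in N (left out, the last holds). Time passes only in rows, so rows that repeat a pose let the fingers close. It gives the time, the measured TCP pose, the force, the opening and the grip force at its end, in the units of the state.
- manip.get_obs(): the state, without advancing time (a new reading comes with each control period).
- manip.camera(name): name is "side" or "top" or "wrist"; returns a dict with "image" (480x640x3 uint8, blue, green, red), "K" (3x3 intrinsics, pixels), "rvec" (rotation vector, rad) and "tvec" (3), from world to camera coordinates, as OpenCV has them; the wrist camera has in their place "mount" (4x4, takes a point from camera to tool coordinates, whose origin is the TCP and whose axes are the flange's). Camera axes: x right, y down, z forward; pixel columns grow to the right and rows downward; lengths in m; the calibration is good to about 2 mm. The wrist camera is an equidistant fisheye: a pixel r from the principal point sees the ray r / f radians off the axis. A picture is of the moment at which its call begins: read the wrist's pose just before it. There is no depth.
- manip.hand_in(): hands the job in; it is judged then, once.
The state is a dict: "clock": time; "joint_pos": joint angles; "joint_velocities": joint speeds; "tau": joint torques, N m; "position": TCP position; "ee_rot": TCP orientation; "ft_force": force on the tool from outside, world axes, zero at the start; "torque": the same for the moment, N m; "grip_width": opening from 0.0 (shut) to 1.0 (fully open); "grasp_force": force on a finger pad.
Only numpy, scipy, OpenCV 4.12 (cv2) and the standard library are available. Lean on these libraries where they do the work, as an engineer would, in place of code of your own. Each camera call takes 0.05 s, during which the arm holds its last target. There are 200 camera calls.

## Working session

There is one attempt and no reset: what is moved stays moved. The work goes in short steps, Python scripts to look and compute and a tool call to move; the robot and the scene stay as the last step left them, time stands still between calls to the robot, and variables do not carry over. Pictures are saved under pics/ and viewed, at most 14 in all, crops included, and the job is handed in when it is done.

Besides the shell and the picture viewer there is one more tool, called after "Call:" by a JSON object that holds its "name" and its "arguments", one argument or row to a line. step_arm: Moves the arm, as the interface text tells. Its arguments: {"type":"object","properties":{"moves":{"type":"array","items":{"type":"array","items":{"type":"number"}}},"grip_force":{"type":"number"}},"required":["moves"]}

```bash
mkdir -p pics; cat > h.py <<'E'
import numpy as np, cv2
from workcell import manip
from scipy.spatial.transform import Rotation as R
def shot(n,f=None):
    c=manip.camera(n); 
    if f: cv2.imwrite('pics/'+f,c['image'])
    return c
def ray(c,uv,z):
    """pixel(s)->world points on plane z (fixed cameras)"""
    Rm,_=cv2.Rodrigues(np.array(c['rvec'],float)); t=np.array(c['tvec'],float).ravel()
    uv=np.atleast_2d(np.array(uv,float)); d=np.c_[uv,np.ones(len(uv))]@np.linalg.inv(c['K']).T@Rm
    o=-Rm.T@t; return o+d*((z-o[2])/d[:,2])[:,None]
def proj(c,P):
    return cv2.projectPoints(np.atleast_2d(np.array(P,float)),np.array(c['rvec'],float),np.array(c['tvec'],float),np.array(c['K'],float),None)[0][:,0]
E
python3 - <<'E'
from h import *
np.set_printoptions(precision=4,suppress=True)
for n in('top','side','wrist'):
    c=shot(n,n+'0.png'); print(n,c['K'].tolist(),{k:np.round(v,4).tolist() for k,v in c.items() if k not in('image','K')})
    if 'rvec' in c: print(-cv2.Rodrigues(np.array(c['rvec'],float))[0].T@np.array(c['tvec']).ravel())
print(manip.get_obs(), manip.grip_point_offset)
E
```

```text
top [[568.5041235111609, 0.0, 320.4764769476131], [0.0, 568.5041235111609, 238.23421773790633], [0.0, 0.0, 1.0]] {'rvec': [2.1273, -2.1737, 0.2015], 'tvec': [-0.0162, 0.5871, 1.1354]}
[0.399  0.0053 1.2144]
side [[480.6804977285075, 0.0, 318.83029455200256], [0.0, 480.6804977285075, 242.30684642014072], [0.0, 0.0, 1.0]] {'rvec': [2.0549, -0.3378, 0.2263], 'tvec': [-0.5272, 0.155, 1.0708]}
[ 0.1999 -0.9845  0.6629]
wrist [[371.64829954431775, 0.0, 316.5475343156745], [0.0, 371.64829954431775, 234.90042663830272], [0.0, 0.0, 1.0]] {'mount': [[0.0005, -0.9597, -0.2812, 0.0705], [1.0, 0.0005, 0.0001, -0.0001], [0.0, -0.2812, 0.9597, -0.1436], [0.0, 0.0, 0.0, 1.0]]}
{'clock': 0.15, 'joint_pos': array([-1.3456,  0.3327, -0.0647,  1.4607,  0.0216,  1.3499, -0.0885]), 'joint_velocities': array([ 0.0013, -0.0014, -0.0002, -0.0021, -0.    , -0.0011, -0.0007]), 'tau': array([  0.0014, -62.5829,   0.0497, -39.1857,   0.0163,   0.0074,
         0.    ]), 'position': array([0.1533, 0.6056, 0.2307]), 'ee_rot': array([ 0.1236,  0.9923, -0.0005, -0.    ]), 'ft_force': array([0.142 , 0.9361, 0.3113]), 'torque': array([ 0.0119,  0.0207, -0.0075]), 'grasp_force': 0.0, 'grip_width': 1.0016433904817696} 0.0187
```

View pics/top0.png

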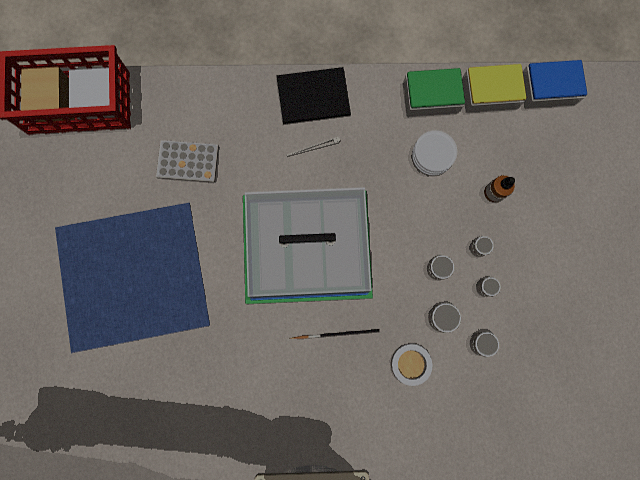

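View pics/side0.png

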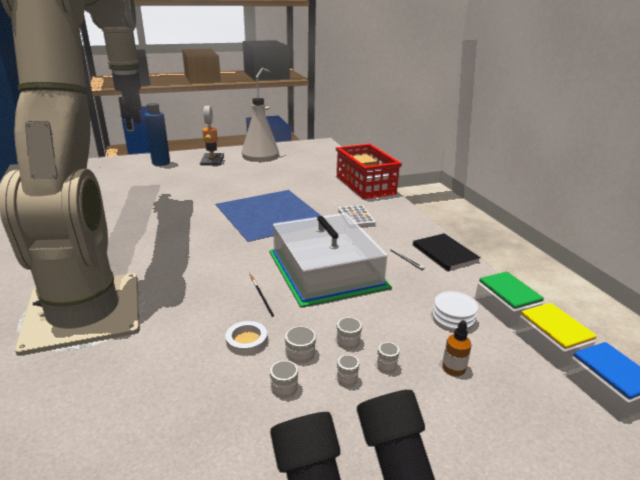

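The top view shows the covered rack with its handle at (307,238), the mat around (132,278) and five pots. The smalls are at (483,246) and (489,287), the mediums at (441,267) and (486,343), and one large at (446,317). The side view agrees and shows no sixth pot. Next I'll measure these.

```bash
cat >> h.py <<'E'
def rect(c,mask,z):
    cs=max(cv2.findContours(mask.astype(np.uint8),0,1)[0],key=cv2.contourArea)[:,0]
    P=ray(c,cs,z)[:,:2]*1000; return cv2.minAreaRect(P.astype(np.float32))
def caps(c,zt=0.048,roi=(400,230,520,370)):
    x0,y0,x1,y1=roi
    g=cv2.medianBlur(cv2.cvtColor(c['image'],6),3)[y0:y1,x0:x1]
    g=cv2.resize(g,None,fx=4,fy=4,interpolation=2)
    C=cv2.HoughCircles(g,cv2.HOUGH_GRADIENT,1,60,param1=120,param2=22,minRadius=32,maxRadius=75)
    out=[]
    for u,v,r in (C[0] if C is not None else []):
        u,v,r=(u+.5)/4-.5+x0,(v+.5)/4-.5+y0,r/4
        p=ray(c,[[u,v],[u+r,v]],zt)*1000
        out.append((round(float(u),1),round(float(v),1),*np.round(p[0,:2],1),round(2*np.linalg.norm(p[1]-p[0]),1)))
    return out
E
python3 - <<'E'
from h import *
c=shot('top'); im=c['image'].astype(int); b,g,r=im[...,0],im[...,1],im[...,2]
hsv=cv2.cvtColor(c['image'],cv2.COLOR_BGR2HSV)
mat=(hsv[...,0]>100)&(hsv[...,0]<130)&(hsv[...,1]>90); mat[:,230:]=0; mat[:180]=0
print('mat',rect(c,mat,.002))
gr=(hsv[...,0]>50)&(hsv[...,0]<85)&(hsv[...,1]>100); gr[:170]=0;gr[330:]=0
print('flange',rect(c,gr,.008))
h=(im.max(2)<45); h[:220]=0;h[260:]=0;h[:,:265]=0;h[:,350:]=0
print('handle',rect(c,h,.131))
print(*caps(c),sep='\n')
o=manip.get_obs(); print(R.from_quat(o['ee_rot']).as_matrix().round(3))
cv2.imwrite('pics/crop0.png',cv2.resize(c['image'][180:380,230:530],None,fx=2.6,fy=2.6,interpolation=2))
E
```

```text
mat ((521.8098754882812, 373.04339599609375), (268.6188049316406, 289.2256164550781), 9.890645980834961)
flange ((577.1430053710938, 0.2921600341796875), (233.85922241210938, 268.83013916015625), 1.272304892539978)
handle ((574.34521484375, -0.484710693359375), (16.23682403564453, 108.53534698486328), 1.3905178308486938)
(482.8, 342.0, np.float64(366.3), np.float64(-353.9), np.float64(56.5))
(443.5, 316.5, np.float64(419.5), np.float64(-276.6), np.float64(64.2))
(441.0, 267.5, np.float64(520.2), np.float64(-277.3), np.float64(48.1))
(492.2, 285.0, np.float64(481.6), np.float64(-381.8), np.float64(37.5))
[[-0.969  0.245 -0.   ]
 [ 0.245  0.969 -0.001]
 [-0.    -0.001 -1.   ]]
```

View pics/crop0.png

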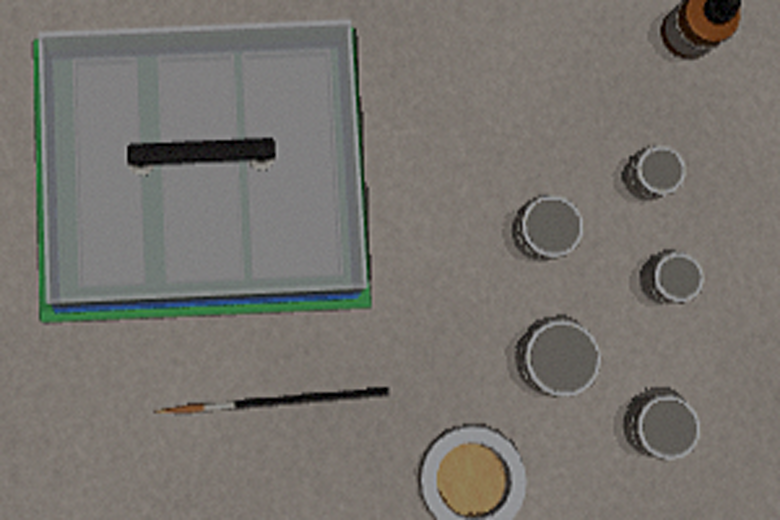

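Call:
{"name": "step_arm", "arguments": {
  "moves": [
    [0,30,-44,0,0,0,-0.1],
    [0,58,-84,0,0,0,-0.2],
    [0,86,-124,0,0,0,-0.3],
    [0,114,-164,0,0,0,-0.4],
    [0,142,-204,0,0,0,-0.5],
    [0,170,-244,0,0,0,-0.6],
    [0,198,-284,0,0,0,-0.7],
    [0,226,-324,0,0,0,-0.8],
    [0,254,-364,0,0,0,-0.9],
    [0,282,-404,0,0,0,-1.0]
  ]
}}

```text
clock: 1.2
position: [0.436, 0.2001, 0.2315]
ee_rot: [0.586, 0.81, 0.0, -0.0]
ft_force: [0.8, 0.9, 0.4]
grip_width: 1.0
grasp_force: 0.0
```

Call:
{"name": "step_arm", "arguments": {
  "moves": [
    [0,28,-40,0,0,0,-0.08],
    [0,56,-80,0,0,0,-0.16],
    [0,84,-120,0,0,0,-0.24],
    [0,112,-160,0,0,0,-0.3],
    [0,140,-202,0,0,0,-0.3],
    [0,140,-202,0,0,0,-0.3],
    [0,140,-202,0,0,0,-0.3]
  ]
}}

```text
clock: 1.9
position: [0.5754, -0.0014, 0.2309]
ee_rot: [0.7, 0.714, -0.001, -0.0]
ft_force: [0.2, 0.7, 0.5]
grip_width: 1.0
grasp_force: 0.0
```

```bash
cat >> h.py <<'E'
def wray(c,o,uv,z):
    K=c['K']; T=np.array(c['mount']); Rt=R.from_quat(o['ee_rot']).as_matrix()
    uv=np.atleast_2d(np.array(uv,float)); a=(uv-[K[0,2],K[1,2]])/K[0,0]; th=np.linalg.norm(a,axis=1,keepdims=True)+1e-12
    d=np.c_[a/th*np.sin(th),np.cos(th)]@T[:3,:3].T@Rt.T
    q=np.array(o['position'])+Rt@T[:3,3]; return q+d*((z-q[2])/d[:,2])[:,None]
E
python3 - <<'E'
from h import *
o=manip.get_obs(); c=shot('wrist','w1.png'); print(o['position'],R.from_quat(o['ee_rot']).as_matrix().round(3),o['joint_pos'].round(2))
im=c['image'].astype(int); h=(im.max(2)<45).astype(np.uint8)
n,l,s,ce=cv2.connectedComponentsWithStats(h)
for i in range(1,n):
    if s[i,4]>300: print(s[i],ce[i], wray(c,o,ce[i],.131)*1000)
E
```

```text
[ 0.5753515  -0.00135782  0.23086112] [[-0.02   1.    -0.001]
 [ 1.     0.02  -0.001]
 [-0.001 -0.001 -1.   ]] [-0.58  0.24  0.6   1.63 -0.14  1.32  0.06]
[ 306  153   23  151 3184] [317.15012563 226.51915829] [[576.45301756   4.26165078 131.        ]]
[ 549  168   77  123 7686] [587.12594327 226.01236014] [[799.94080928  10.76590479 131.        ]]
[    0   220   640   260 61801] [315.76713969 416.23069206] [[ 578.94903992 -168.02424827  131.        ]]
```

View pics/w1.png

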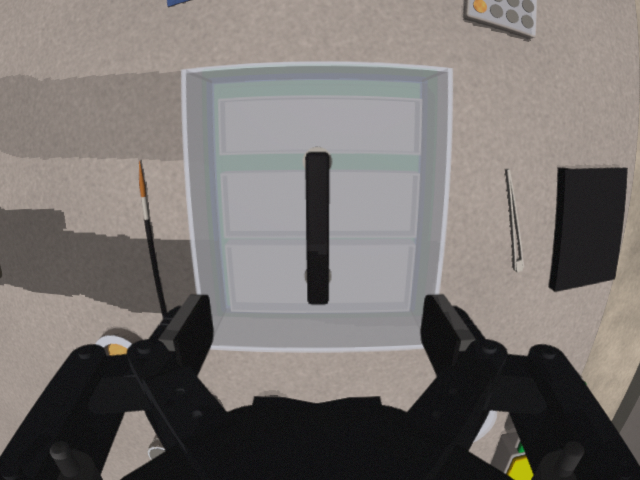

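The wrist view shows the handle between the open fingers, at (317,226), which is x≈576 mm, y≈1. Now to go down and grip it.

Call:
{"name": "step_arm", "arguments": {
  "moves": [
    [0,0,1,-45,0,0,0],
    [0,0,1,-85,0,0,0],
    [0,0,1,-110,0,0,0],
    [0,0,1,-125,0,0,0],
    [1,0,1,-125,0,0,0],
    [1,0,1,-125,0,0,0],
    [1,0,1,-125,0,0,0],
    [1,0,1,-125,0,0,0],
    [1,0,1,-125,0,0,0],
    [1,0,1,-125,0,0,0]
  ],
  "grip_force": 80
}}

```text
clock: 2.95
position: [0.576, 0.001, 0.1075]
ee_rot: [0.699, 0.715, 0.001, 0.0]
ft_force: [-1.6, 0.5, 6.4]
grip_width: 0.172
grasp_force: 78.7
```

Call:
{"name": "step_arm", "arguments": {
  "moves": [
    [1,0,0,10,0,0,0],
    [1,0,0,25,0,0,0],
    [1,0,0,45,0,0,0],
    [1,0,0,70,0,0,0],
    [1,0,0,95,0,0,0],
    [1,0,0,110,0,0,0],
    [1,0,0,110,0,0,0]
  ]
}}

```text
clock: 3.65
position: [0.5763, 0.0008, 0.2188]
ee_rot: [0.699, 0.715, 0.002, 0.001]
ft_force: [-0.2, -0.0, -4.4]
grip_width: 0.166
grasp_force: 78.7
```

Call:
{"name": "step_arm", "arguments": {
  "moves": [
    [1,-4,25,0,0,0,0.01],
    [1,-10,65,0,0,0,0.03],
    [1,-16,110,0,0,0,0.05],
    [1,-23,155,0,0,0,0.07],
    [1,-30,200,0,0,0,0.09],
    [1,-36,245,0,0,0,0.11],
    [1,-42,290,0,0,0,0.13],
    [1,-49,335,0,0,0,0.14],
    [1,-53,362,0,0,0,0.15],
    [1,-54,372,0,0,0,0.15]
  ]
}}

```text
clock: 4.65
position: [0.5187, 0.3769, 0.2141]
ee_rot: [0.641, 0.767, -0.001, -0.001]
ft_force: [-0.4, -0.5, -4.4]
grip_width: 0.169
grasp_force: 78.6
```

Call:
{"name": "step_arm", "arguments": {
  "moves": [
    [1,0,0,-25,0,0,0],
    [1,0,0,-60,0,0,0],
    [1,0,0,-90,0,0,0],
    [1,0,0,-105,0,0,0],
    [1,0,0,-112,0,0,0],
    [1,0,0,-116,0,0,0],
    [1,0,0,-116,0,0,0]
  ]
}}

```text
clock: 5.35
position: [0.522, 0.3729, 0.1019]
ee_rot: [0.644, 0.765, 0.001, 0.0]
ft_force: [0.1, 0.1, -4.9]
grip_width: 0.166
grasp_force: 78.7
```

Call:
{"name": "step_arm", "arguments": {
  "moves": [
    [1,0,0,-1,0,0,0],
    [1,0,0,-2,0,0,0],
    [0,0,0,-2,0,0,0],
    [0,0,0,-2,0,0,0],
    [0,0,0,-2,0,0,0],
    [0,0,0,-2,0,0,0],
    [0,0,0,8,0,0,0],
    [0,0,0,50,0,0,0],
    [0,0,0,100,0,0,0],
    [0,0,0,110,0,0,0]
  ]
}}

```text
clock: 6.35
position: [0.5236, 0.3741, 0.2175]
ee_rot: [0.644, 0.765, 0.005, 0.001]
ft_force: [-0.1, 1.1, -0.4]
grip_width: 1.002
grasp_force: 0.0
```

```bash
python3 - <<'E'
from h import *
o=manip.get_obs(); print(o['position'],o['ft_force'])
c=shot('top','top2.png')
cv2.imwrite('pics/crop2.png',cv2.resize(c['image'][150:390,30:530],None,fx=1.6,fy=1.6,interpolation=2))
cv2.imwrite('pics/crop2b.png',cv2.resize(c['image'][175:310,230:385],None,fx=4.4,fy=4.4,interpolation=2))
# pot caps: bright rings
g=cv2.cvtColor(c['image'],6)[230:370,400:520]
for th in (150,165,180):
  m=(g>th).astype(np.uint8); cs=cv2.findContours(m,0,1)[0]; print(th)
  for k in cs:
    if len(k)<15: continue
    P=ray(c,k[:,0]+[400,230],.048)[:,:2]*1000
    (x,y),r=cv2.minEnclosingCircle(P.astype(np.float32)); e=cv2.fitEllipse(P.astype(np.float32)); print(round(x,1),round(y,1),round(2*r,1),np.round(e[0],1),np.round(e[1],1))
E
```

```text
[0.52359223 0.37407414 0.21753071] [-0.08441279  1.14990822 -0.36378863]
150
325.5 -236.6 19.8 [2636.5 -360.3] [2.300e+00 9.327e+03]
364.5 -348.2 36.4 [ 354.5 -389.8] [ 65.5 102.7]
417.8 -266.2 46.6 [ 417.2 -286.2] [59.5 63.5]
529.9 -261.1 22.8 [ 531.6 -256.6] [ 5.3 16.7]
165
180
```

View pics/crop2b.png

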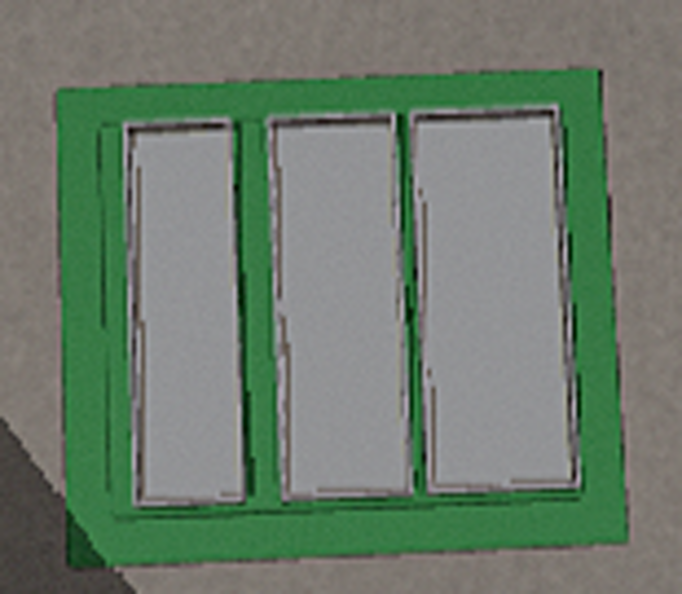

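View pics/crop2.png

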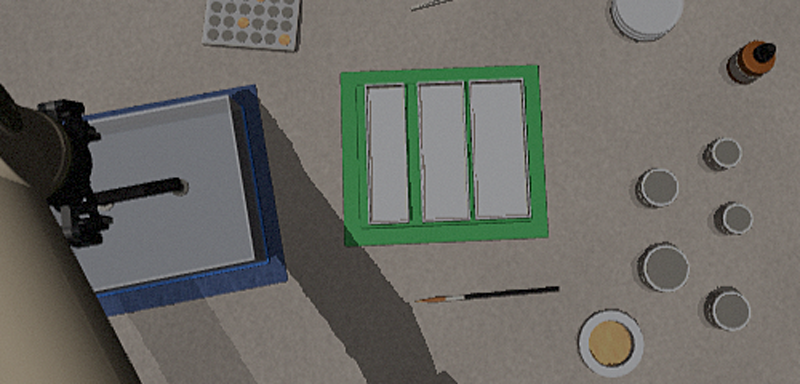

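The cover stands on the mat. The narrow row is at image left (+y), the medium row in the middle and the wide row at right (-y). I'll now look at the pots from close up.

Call:
{"name": "step_arm", "arguments": {
  "moves": [
    [0,-5,-48,5,0,0,-0.02],
    [0,-10,-97,10,0,0,-0.04],
    [0,-15,-145,15,0,0,-0.06],
    [0,-20,-193,15,0,0,-0.08],
    [0,-25,-241,15,0,0,-0.1],
    [0,-30,-290,15,0,0,-0.12],
    [0,-35,-338,15,0,0,-0.14],
    [0,-40,-386,15,0,0,-0.15],
    [0,-45,-434,15,0,0,-0.15],
    [0,-50,-482,15,0,0,-0.15]
  ]
}}

```text
clock: 7.4
position: [0.4704, -0.1108, 0.2249]
ee_rot: [0.699, 0.715, 0.0, -0.0]
ft_force: [1.4, 0.3, 0.9]
grip_width: 1.002
grasp_force: 0.0
```

Call:
{"name": "step_arm", "arguments": {
  "moves": [
    [0,-5,-48,0,0,0,0],
    [0,-10,-97,0,0,0,0],
    [0,-15,-145,0,0,0,0],
    [0,-20,-193,0,0,0,0],
    [0,-28,-241,0,0,0,0],
    [0,-33,-290,0,0,0,0],
    [0,-33,-290,0,0,0,0],
    [0,-33,-290,0,0,0,0],
    [0,-33,-290,0,0,0,0]
  ]
}}

```text
clock: 8.3
position: [0.4388, -0.3979, 0.2249]
ee_rot: [0.698, 0.716, 0.0, -0.0]
ft_force: [-0.1, 0.2, 0.2]
grip_width: 1.001
grasp_force: 0.0
```

```bash
cat >> h.py <<'E'
def wcaps(c,o,zt=0.048,lo=30,hi=110,p2=35):
    g=cv2.medianBlur(cv2.cvtColor(c['image'],6),5); g[300:]=g[299]
    g=cv2.resize(g,None,fx=2,fy=2)
    C=cv2.HoughCircles(g,cv2.HOUGH_GRADIENT,1,60,param1=100,param2=p2,minRadius=lo,maxRadius=hi)
    out=[]
    for u,v,r in (C[0] if C is not None else []):
        u,v,r=(u+.5)/2-.5,(v+.5)/2-.5,r/2
        a=np.linspace(0,2*np.pi,24,endpoint=False); P=wray(c,o,np.c_[u+r*np.cos(a),v+r*np.sin(a)],zt)[:,:2]*1000
        e=cv2.fitEllipse(P.astype(np.float32))
        out.append((round(float(u)),round(float(v)),*np.round(e[0],1),np.round(e[1],1)))
    return out
E
python3 - <<'E'
from h import *
o=manip.get_obs(); c=shot('wrist','w3.png'); print(o['position'],R.from_quat(o['ee_rot']).as_matrix().round(3),o['joint_pos'].round(2))
print(*wcaps(c,o),sep='\n')
E
```

```text
[ 0.43879869 -0.39785357  0.22486014] [[-0.024  1.    -0.   ]
 [ 1.     0.024  0.001]
 [ 0.001 -0.    -1.   ]] [-0.08  0.36  0.94  1.6  -0.3   1.33  0.93]
(232, 170, np.float64(363.7), np.float64(-362.7), array([42.5, 43.7]))
(298, 78, np.float64(420.9), np.float64(-281.9), array([55.6, 57.9]))
(416, 83, np.float64(522.7), np.float64(-281.3), array([43. , 46.1]))
(364, 191, np.float64(481.3), np.float64(-379.5), array([31.9, 32.5]))
(457, 186, np.float64(567.4), np.float64(-371.4), array([30.4, 33.2]))
(560, 238, np.float64(698.0), np.float64(-417.4), array([47.1, 65.3]))
```

View pics/w3.png

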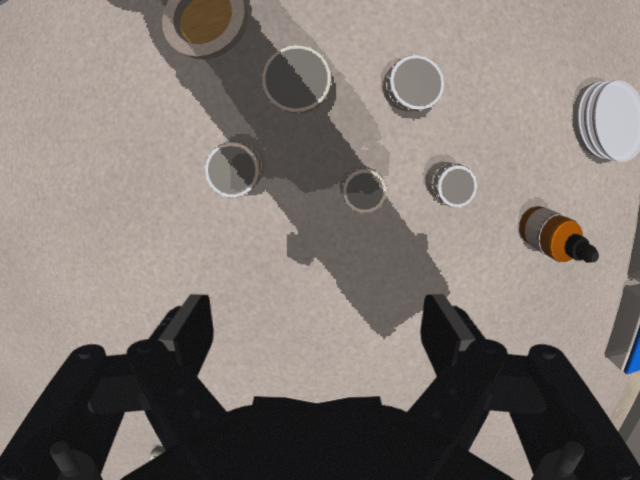

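The wrist view shows all five pots: large (298,78), mediums (416,83) and (232,170), smalls (364,191) and (457,186). The large goes first.

Call:
{"name": "step_arm", "arguments": {
  "moves": [
    [0,-8,45,-40,0,0,0],
    [0,-15,90,-80,0,0,0],
    [0,-18,117,-115,0,0,0],
    [0,-18,117,-155,0,0,0],
    [0,-18,117,-190,0,0,0],
    [0,-18,117,-215,0,0,0],
    [0,-18,117,-215,0,0,0],
    [1,-18,117,-215,0,0,0],
    [1,-18,117,-215,0,0,0],
    [1,-18,117,-215,0,0,0]
  ],
  "grip_force": 40
}}

```text
clock: 9.35
position: [0.4214, -0.2822, 0.0122]
ee_rot: [0.699, 0.715, 0.001, 0.001]
ft_force: [-2.3, 1.6, 6.3]
grip_width: 0.69
grasp_force: 42.1
```

Call:
{"name": "step_arm", "arguments": {
  "moves": [
    [1,0,0,0,0,0,0],
    [1,0,0,10,0,0,0],
    [1,0,0,40,0,0,0],
    [1,0,0,80,0,0,0],
    [1,0,0,120,0,0,0],
    [1,0,0,120,0,0,0]
  ]
}}

```text
clock: 9.95
position: [0.4228, -0.284, 0.136]
ee_rot: [0.699, 0.715, 0.002, 0.004]
ft_force: [-0.2, -0.5, -2.6]
grip_width: 0.691
grasp_force: 44.4
```

```bash
python3 - <<'E'
from h import *
o=manip.get_obs(); c=shot('wrist','w4.png'); print(o['position'])
E
```

```text
[ 0.4227669  -0.28400077  0.13601816]
```

View pics/w4.png

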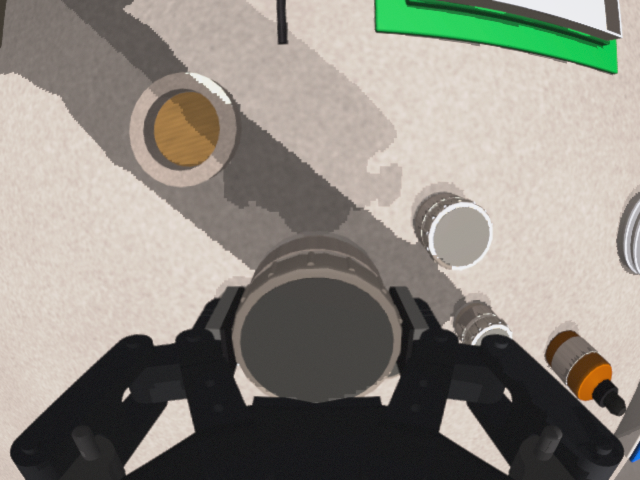

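Call:
{"name": "step_arm", "arguments": {
  "moves": [
    [1,28,38,10,0,0,0],
    [1,58,78,20,0,0,0],
    [1,88,118,25,0,0,0],
    [1,118,158,25,0,0,0],
    [1,142,192,25,0,0,0],
    [1,156,210,25,0,0,0],
    [1,156,210,25,0,0,0],
    [1,156,210,25,0,0,0],
    [1,156,210,25,0,0,0]
  ]
}}

```text
clock: 10.9
position: [0.5754, -0.0734, 0.1551]
ee_rot: [0.7, 0.715, -0.0, -0.0]
ft_force: [-0.9, 0.6, -2.4]
grip_width: 0.688
grasp_force: 44.4
```

```bash
python3 - <<'E'
from h import *
o=manip.get_obs(); c=shot('wrist','w5.png'); print(o['position'],R.from_quat(o['ee_rot']).as_matrix().round(3),o['joint_pos'].round(2))
z=o['position'][2]-.0122+.048
print(wray(c,o,[[233,342],[401,342],[317,266]],z)*1000)
hsv=cv2.cvtColor(c['image'],40); m=((hsv[...,0]>50)&(hsv[...,0]<85)&(hsv[...,1]>90)).astype(np.uint8)
cs=max(cv2.findContours(m,0,1)[0],key=cv2.contourArea); a=cv2.approxPolyDP(cs,6,True)[:,0]
print(np.c_[a,wray(c,o,a,.008)[:,:2]*1000].round(1))
E
```

```text
[ 0.57541677 -0.07335045  0.15508137] [[-0.021  1.    -0.001]
 [ 1.     0.021 -0.   ]
 [-0.    -0.001 -1.   ]] [-0.62  0.37  0.82  1.72 -0.29  1.18  0.3 ]
[[547.39737878 -73.158115   190.88137426]
 [605.73590308 -71.85435695 190.88137426]
 [575.93388057 -43.80816623 190.88137426]]
[[ 178.     0.   459.1  109.8]
 [ 178.   154.   462.1  -21.3]
 [ 191.   285.   465.7 -136.5]
 [ 243.   287.   513.6 -136. ]
 [ 251.   278.   521.1 -127.2]
 [ 203.   275.   478.  -126.2]
 [ 196.   181.   477.2  -43.9]
 [ 340.   175.   593.8  -38. ]
 [ 448.   181.   683.2  -39.1]
 [ 442.   273.   687.3 -119.9]
 [ 381.   278.   632.5 -124.7]
 [ 391.   287.   642.1 -133.2]
 [ 452.   284.   698.6 -130.6]
 [ 466.   136.   696.4   -0.8]
 [ 464.     0.   693.1  116. ]
 [ 451.     0.   681.4  113.9]
 [ 453.    64.   682.7   57.6]
 [ 443.    69.   674.1   52.3]
 [ 331.    62.   584.6   50.9]
 [ 201.    68.   482.1   48.1]
 [ 191.    62.   473.4   53.8]
 [ 193.     0.   472.4  108. ]]
```

View pics/w5.png

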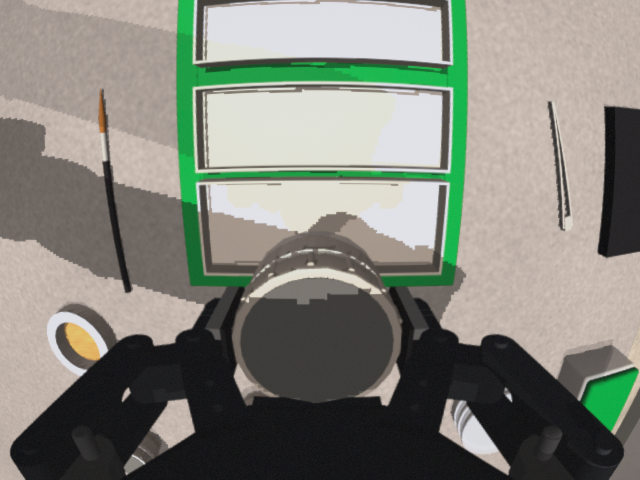

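The pot is held, its cap at about (317,342), nearly centred on the TCP. The wide row's wall-top corners are at about (197,183), (452,181), (443,275) and (203,273).

```bash
python3 - <<'E'
from h import *
o=manip.get_obs(); c=shot('wrist')
P=wray(c,o,[[197,183],[452,181],[443,275],[203,273],[195,90],[451,87],[449,171],[195,174]],.04)[:,:2]*1000
print(P.round(1),P[:4].mean(0),P[4:].mean(0))
c=shot('top'); im=c['image']
# top: white troughs
hsv=cv2.cvtColor(im,40); 
T=cv2.imread('pics/top2.png'); h2=cv2.cvtColor(T,40); g=((h2[...,0]>50)&(h2[...,0]<85)&(h2[...,1]>100)).astype(np.uint8)
k,hi=cv2.findContours(g[170:320,230:390],cv2.RETR_CCOMP,1)
for i,q in enumerate(k):
    if cv2.contourArea(q)>800: print(cv2.minAreaRect((ray(c,q[:,0]+[230,170],.04)[:,:2]*1000).astype(np.float32)),hi[0,i,3])
E
```

```text
[[ 488.8  -40.8]
 [ 674.7  -34.9]
 [ 676.3 -108.8]
 [ 489.  -110.9]
 [ 488.2   26.8]
 [ 669.9   33.7]
 [ 671.7  -27.7]
 [ 487.5  -34.1]] [582.1916238  -73.82775268] [ 5.7932891e+02 -3.2887151e-01]
((572.4295654296875, 0.42913818359375), (227.98904418945312, 261.6643981933594), 1.2870330810546875) -1
((576.1046142578125, 74.15725708007812), (190.6785888671875, 57.63322448730469), 1.271304726600647) 0
((577.72216796875, 0.3057403564453125), (190.59619140625, 67.43264770507812), 1.1275286674499512) 0
((579.3788452148438, -73.51527404785156), (190.71002197265625, 77.96528625488281), 1.244409441947937) 0
```

Call:
{"name": "step_arm", "arguments": {
  "moves": [
    [1,4,0,-30,0,0,0],
    [1,4,0,-60,0,0,0],
    [1,4,0,-85,0,0,0],
    [1,4,0,-100,0,0,0],
    [1,4,0,-110,0,0,0],
    [1,4,0,-116,0,0,0],
    [1,4,0,-119,0,0,0],
    [1,4,0,-119,0,0,0],
    [1,4,0,-119,0,0,0]
  ]
}}

```text
clock: 11.95
position: [0.5808, -0.0721, 0.0371]
ee_rot: [0.699, 0.715, 0.0, 0.0]
ft_force: [-1.0, -0.2, -1.2]
grip_width: 0.692
grasp_force: 44.4
```

Call:
{"name": "step_arm", "arguments": {
  "moves": [
    [1,0,0,-2,0,0,0],
    [1,0,0,-3,0,0,0],
    [1,0,0,-3,0,0,0],
    [0,0,0,-3,0,0,0],
    [0,0,0,-3,0,0,0],
    [0,0,0,-3,0,0,0],
    [0,0,0,10,0,0,0],
    [0,0,0,50,0,0,0],
    [0,0,0,100,0,0,0],
    [0,0,0,120,0,0,0]
  ]
}}

```text
clock: 12.95
position: [0.5819, -0.073, 0.1616]
ee_rot: [0.699, 0.715, 0.002, 0.002]
ft_force: [-0.4, -0.5, -0.5]
grip_width: 0.998
grasp_force: 0.0
```

Call:
{"name": "step_arm", "arguments": {
  "moves": [
    [0,-12,-48,10,0,0,0],
    [0,-25,-95,30,0,0,0],
    [0,-38,-142,50,0,0,0],
    [0,-51,-190,60,0,0,0],
    [0,-64,-237,60,0,0,0],
    [0,-77,-285,60,0,0,0],
    [0,-80,-308,60,0,0,0],
    [0,-80,-308,60,0,0,0]
  ]
}}

```text
clock: 13.75
position: [0.4971, -0.3852, 0.2175]
ee_rot: [0.702, 0.713, -0.001, 0.001]
ft_force: [0.3, 0.1, -0.8]
grip_width: 0.997
grasp_force: 0.0
```

```bash
python3 - <<'E'
from h import *
o=manip.get_obs(); c=shot('wrist','w6.png'); print(o['position'])
print(*wcaps(c,o,p2=30),sep='\n')
E
```

```text
[ 0.49714356 -0.38519494  0.21754198]
(350, 89, np.float64(524.0), np.float64(-279.9), array([41.7, 43.2]))
(591, 117, np.float64(782.3), np.float64(-276.0), array([104.7, 153.9]))
(397, 197, np.float64(567.7), np.float64(-371.1), array([31.5, 32.6]))
(170, 186, np.float64(365.1), np.float64(-362.6), array([42.5, 47. ]))
(154, 40, np.float64(351.2), np.float64(-228.6), array([52.6, 63.7]))
(298, 204, np.float64(481.8), np.float64(-379.5), array([31.2, 31.9]))
(504, 238, np.float64(679.3), np.float64(-407.5), array([43.8, 53.6]))
```

View pics/w6.png

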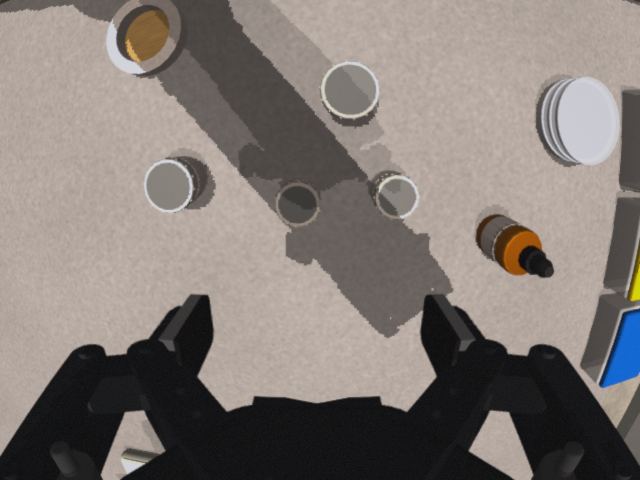

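The wrist view shows the four remaining pots unmoved: mediums (350,89) and (170,186), smalls (397,197) and (298,204). Next, the medium at (523,-280).

Call:
{"name": "step_arm", "arguments": {
  "moves": [
    [0,10,40,-35,0,0,0],
    [0,20,80,-70,0,0,0],
    [0,26,105,-110,0,0,0],
    [0,26,105,-150,0,0,0],
    [0,26,105,-190,0,0,0],
    [0,26,105,-206,0,0,0],
    [0,26,105,-206,0,0,0],
    [1,26,105,-206,0,0,0],
    [1,26,105,-206,0,0,0],
    [1,26,105,-206,0,0,0]
  ]
}}

```text
clock: 14.8
position: [0.5273, -0.2758, 0.0125]
ee_rot: [0.699, 0.715, 0.001, 0.001]
ft_force: [-3.5, 1.8, 7.1]
grip_width: 0.574
grasp_force: 40.1
```

Call:
{"name": "step_arm", "arguments": {
  "moves": [
    [1,0,0,0,0,0,0],
    [1,0,0,10,0,0,0],
    [1,0,0,45,0,0,0],
    [1,2,20,90,0,0,0],
    [1,5,60,130,0,0,0],
    [1,8,105,130,0,0,0],
    [1,10,150,130,0,0,0],
    [1,12,195,130,0,0,0],
    [1,14,240,130,0,0,0],
    [1,14,280,130,0,0,0]
  ]
}}

```text
clock: 15.8
position: [0.5404, 0.0073, 0.1415]
ee_rot: [0.699, 0.715, 0.001, 0.0]
ft_force: [1.2, 0.4, -1.8]
grip_width: 0.573
grasp_force: 42.0
```

Call:
{"name": "step_arm", "arguments": {
  "moves": [
    [1,0,0,0,0,0,0],
    [1,0,0,0,0,0,0]
  ]
}}

```text
clock: 16.0
position: [0.5404, 0.0056, 0.1412]
ee_rot: [0.698, 0.716, 0.001, 0.0]
ft_force: [-0.2, 0.1, -1.5]
grip_width: 0.574
grasp_force: 42.0
```

```bash
cat >> h.py <<'E'
def held(D,hb,th=None):
    """held pot: cap ring fitted in the wrist picture; hb = TCP height above pot foot (m)"""
    o=manip.get_obs(); c=shot('wrist'); z=o['position'][2]-hb+.048
    g=cv2.medianBlur(cv2.cvtColor(c['image'],6),5)
    C=cv2.HoughCircles(g[240:420,200:440],cv2.HOUGH_GRADIENT,1,300,param1=80,param2=15,minRadius=40,maxRadius=90)
    u,v,r=C[0][0]; u+=200; v+=240; a=np.linspace(0,6.28,24); P=wray(c,o,np.c_[u+r*np.cos(a),v+r*np.sin(a)],z)[:,:2]*1000
    e=cv2.fitEllipse(P.astype(np.float32)); print('TCP',o['position']*1000,'cap',u,v,r,np.round(e[0],1),np.round(e[1],1),'off',np.round(e[0]-o['position'][:2]*1000,1)); return c
E
python3 - <<'E'
from h import *
c=held(50,.012); cv2.imwrite('pics/w7.png',c['image'])
E
```

```text
TCP [540.43212639   5.62080495 141.16077369] cap 316.5 337.5 67.1 [541.4   6. ] [46.1 55.5] off [0.9 0.3]
```

View pics/w7.png

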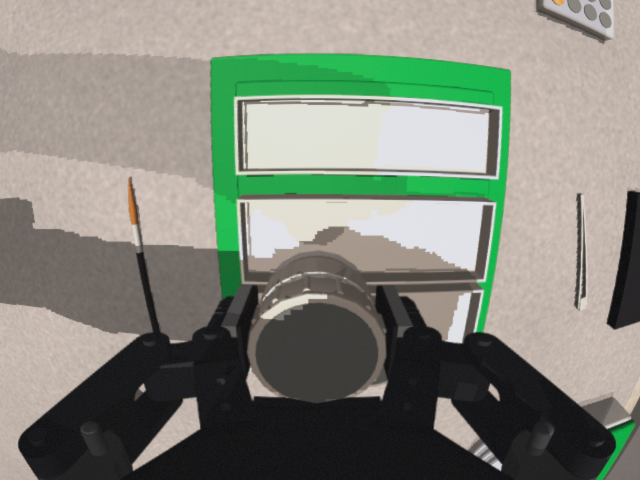

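The held medium's cap spans columns 248–386, widest at about v=346 with its top edge near 291. The narrow and medium rows are above it.

```bash
python3 - <<'E'
from h import *
o=manip.get_obs(); c=shot('wrist')
for u in (300,317,334):
    print(u,[(v,int(c['image'][v,u].mean())) for v in range(276,306,2)])
print((wray(c,o,[[248,346],[386,346],[317,288],[317,292],[317,296]],o['position'][2]+.036)-o['position'])*1000)
E
```

```text
300 [(276, 141), (278, 141), (280, 87), (282, 88), (284, 90), (286, 91), (288, 93), (290, 94), (292, 91), (294, 89), (296, 199), (298, 222), (300, 219), (302, 217), (304, 170)]
317 [(276, 111), (278, 86), (280, 85), (282, 90), (284, 89), (286, 91), (288, 92), (290, 95), (292, 109), (294, 178), (296, 221), (298, 218), (300, 127), (302, 94), (304, 59)]
334 [(276, 121), (278, 99), (280, 83), (282, 84), (284, 85), (286, 86), (288, 89), (290, 90), (292, 97), (294, 99), (296, 110), (298, 115), (300, 111), (302, 110), (304, 96)]
[[-22.77518088  -1.00783802  36.        ]
 [ 25.03858629   0.07023424  36.        ]
 [  0.59586506  22.09898921  36.        ]
 [  0.62875612  20.69283843  36.        ]
 [  0.66199267  19.27239681  36.        ]]
```

Call:
{"name": "step_arm", "arguments": {
  "moves": [
    [1,-1,-1.5,-30,0,0,0],
    [1,-1,-1.5,-60,0,0,0],
    [1,-1,-1.5,-80,0,0,0],
    [1,-1,-1.5,-95,0,0,0],
    [1,-1,-1.5,-101,0,0,0],
    [1,-1,-1.5,-105,0,0,0],
    [1,-1,-1.5,-107,0,0,0],
    [1,-1,-1.5,-107,0,0,0],
    [1,-1,-1.5,-107,0,0,0]
  ]
}}

```text
clock: 17.0
position: [0.5398, 0.003, 0.0345]
ee_rot: [0.699, 0.715, 0.001, 0.0]
ft_force: [-3.6, -2.4, 6.2]
grip_width: 0.575
grasp_force: 42.5
```

Call:
{"name": "step_arm", "arguments": {
  "moves": [
    [0.3,0,0,0,0,0,0],
    [0.3,0,0,0,0,0,0],
    [0.3,0,0,0,0,0,0],
    [0.3,0,0,0,0,0,0],
    [0.3,0,0,10,0,0,0],
    [0.3,0,0,50,0,0,0],
    [0,0,0,95,0,0,0],
    [0,0,0,110,0,0,0],
    [0,0,0,110,0,0,0]
  ]
}}

```text
clock: 17.9
position: [0.5408, 0.0035, 0.1461]
ee_rot: [0.699, 0.715, 0.002, 0.001]
ft_force: [-0.2, -0.6, -0.4]
grip_width: 0.998
grasp_force: 0.0
```

Call:
{"name": "step_arm", "arguments": {
  "moves": [
    [0,0,-45,10,0,0,0],
    [0,0,-95,30,0,0,0],
    [0,0,-145,50,0,0,0],
    [0,-15,-190,70,0,0,0],
    [0,-30,-235,70,0,0,0],
    [0,-45,-280,70,0,0,0],
    [0,-60,-325,70,0,0,0],
    [0,-70,-370,70,0,0,0],
    [0,-70,-395,70,0,0,0],
    [0,-70,-395,70,0,0,0]
  ]
}}

```text
clock: 18.9
position: [0.4667, -0.3953, 0.2122]
ee_rot: [0.701, 0.713, -0.001, -0.0]
ft_force: [-0.4, 0.3, -0.3]
grip_width: 0.999
grasp_force: 0.0
```

```bash
python3 - <<'E'
from h import *
o=manip.get_obs(); c=shot('wrist','w8.png'); print(o['position'])
print(*wcaps(c,o,p2=30),sep='\n')
E
```

```text
[ 0.466674   -0.39534207  0.21216496]
(334, 194, np.float64(481.1), np.float64(-379.2), array([32.6, 33.2]))
(194, 176, np.float64(360.8), np.float64(-363.4), array([44.8, 47.8]))
(615, 113, np.float64(784.3), np.float64(-275.4), array([105. , 167.1]))
(433, 190, np.float64(567.6), np.float64(-372.0), array([30. , 31.9]))
(170, 20, np.float64(335.5), np.float64(-221.5), array([74.5, 90.9]))
(528, 230, np.float64(672.5), np.float64(-406.5), array([47.5, 60.4]))
(566, 252, np.float64(728.1), np.float64(-429.3), array([35.5, 50.8]))
```

Call:
{"name": "step_arm", "arguments": {
  "moves": [
    [0,-45,10,-30,0,0,0],
    [0,-85,22,-60,0,0,0],
    [0,-104,31,-95,0,0,0],
    [0,-104,31,-135,0,0,0],
    [0,-104,31,-175,0,0,0],
    [0,-104,31,-201,0,0,0],
    [0,-104,31,-201,0,0,0],
    [1,-104,31,-201,0,0,0],
    [1,-104,31,-201,0,0,0],
    [1,-104,31,-201,0,0,0]
  ]
}}

```text
clock: 19.95
position: [0.3663, -0.3609, 0.014]
ee_rot: [0.699, 0.715, 0.001, 0.001]
ft_force: [-2.4, 2.7, 6.0]
grip_width: 0.577
grasp_force: 40.1
```

Call:
{"name": "step_arm", "arguments": {
  "moves": [
    [1,0,0,0,0,0,0],
    [1,0,0,10,0,0,0],
    [1,0,0,45,0,0,0],
    [1,24,34,75,0,0,0],
    [1,50,72,100,0,0,0],
    [1,76,110,130,0,0,0],
    [1,102,147,130,0,0,0],
    [1,128,184,130,0,0,0],
    [1,154,221,130,0,0,0],
    [1,180,258,130,0,0,0]
  ]
}}

```text
clock: 20.95
position: [0.5464, -0.1006, 0.1438]
ee_rot: [0.699, 0.715, 0.001, 0.0]
ft_force: [-0.2, -0.3, 0.5]
grip_width: 0.577
grasp_force: 41.8
```

Call:
{"name": "step_arm", "arguments": {
  "moves": [
    [1,26,37,0,0,0,0],
    [1,52,74,0,0,0,0],
    [1,73,107,0,0,0,0],
    [1,73,107,0,0,0,0],
    [1,73,107,0,0,0,0],
    [1,73,107,0,0,0,0]
  ]
}}

```text
clock: 21.55
position: [0.6179, 0.003, 0.1432]
ee_rot: [0.7, 0.715, 0.0, 0.0]
ft_force: [-0.2, -1.6, -1.6]
grip_width: 0.576
grasp_force: 41.9
```

```bash
python3 - <<'E'
from h import *
o=manip.get_obs(); c=shot('wrist','w9.png'); print(o['position']*1000)
g=c['image'].mean(2)
for u in (300,317,334): print(u,[(v,int(g[v,u])) for v in range(276,312,2)])
for v in (340,350): print(v,[(u,int(g[v,u])) for u in [*range(236,264,2),*range(372,400,2)]])
print((wray(c,o,[[317,v] for v in range(284,312,4)],o['position'][2]+.036)-o['position'])[:,1]*1000)
E
```

```text
[617.89524972   2.97770027 143.20905597]
300 [(276, 91), (278, 92), (280, 93), (282, 97), (284, 110), (286, 168), (288, 222), (290, 220), (292, 218), (294, 204), (296, 111), (298, 119), (300, 119), (302, 120), (304, 115), (306, 64), (308, 60), (310, 60)]
317 [(276, 89), (278, 92), (280, 95), (282, 86), (284, 153), (286, 222), (288, 220), (290, 217), (292, 214), (294, 123), (296, 119), (298, 119), (300, 114), (302, 63), (304, 61), (306, 61), (308, 61), (310, 58)]
334 [(276, 85), (278, 87), (280, 88), (282, 92), (284, 113), (286, 185), (288, 221), (290, 219), (292, 217), (294, 214), (296, 80), (298, 60), (300, 60), (302, 61), (304, 61), (306, 60), (308, 60), (310, 61)]
340 [(236, 22), (238, 29), (240, 29), (242, 26), (244, 20), (246, 34), (248, 102), (250, 106), (252, 109), (254, 108), (256, 71), (258, 61), (260, 59), (262, 59), (372, 63), (374, 61), (376, 62), (378, 96), (380, 109), (382, 109), (384, 105), (386, 45), (388, 20), (390, 17), (392, 28), (394, 30), (396, 27), (398, 20)]
350 [(236, 21), (238, 24), (240, 29), (242, 28), (244, 18), (246, 21), (248, 45), (250, 105), (252, 108), (254, 108), (256, 72), (258, 60), (260, 60), (262, 60), (372, 60), (374, 61), (376, 62), (378, 103), (380, 110), (382, 109), (384, 100), (386, 31), (388, 21), (390, 21), (392, 31), (394, 28), (396, 18), (398, 22)]
[23.5169278  22.12431363 20.717922   19.29721665 17.86164366 16.41063049
 14.94358499]
```

Call:
{"name": "step_arm", "arguments": {
  "moves": [
    [1,-2,0,-30,0,0,0],
    [1,-2,0,-60,0,0,0],
    [1,-2,0,-80,0,0,0],
    [1,-2,0,-95,0,0,0],
    [1,-2,0,-101,0,0,0],
    [1,-2,0,-105,0,0,0],
    [1,-2,0,-107,0,0,0],
    [1,-2,0,-107,0,0,0],
    [1,-2,0,-107,0,0,0]
  ]
}}

```text
clock: 22.5
position: [0.6168, 0.0044, 0.0361]
ee_rot: [0.699, 0.715, 0.001, 0.0]
ft_force: [-0.3, 0.2, 1.6]
grip_width: 0.573
grasp_force: 42.1
```

Call:
{"name": "step_arm", "arguments": {
  "moves": [
    [0.3,0,0,0,0,0,0],
    [0.3,0,0,0,0,0,0],
    [0.3,0,0,0,0,0,0],
    [0.3,0,0,0,0,0,0],
    [0.3,0,0,10,0,0,0],
    [0.3,0,0,50,0,0,0],
    [0,0,0,95,0,0,0],
    [0,0,0,110,0,0,0],
    [0,0,0,110,0,0,0]
  ]
}}

```text
clock: 23.4
position: [0.6178, 0.0043, 0.1485]
ee_rot: [0.699, 0.715, 0.002, 0.001]
ft_force: [0.0, 0.7, -0.7]
grip_width: 0.997
grasp_force: 0.0
```

Call:
{"name": "step_arm", "arguments": {
  "moves": [
    [0,0,-45,10,0,0,0],
    [0,0,-95,30,0,0,0],
    [0,-15,-142,50,0,0,0],
    [0,-30,-187,70,0,0,0],
    [0,-45,-232,70,0,0,0],
    [0,-60,-277,70,0,0,0],
    [0,-75,-322,70,0,0,0],
    [0,-90,-367,70,0,0,0],
    [0,-95,-395,70,0,0,0],
    [0,-95,-395,70,0,0,0]
  ]
}}

```text
clock: 24.4
position: [0.5177, -0.3953, 0.2143]
ee_rot: [0.702, 0.713, -0.001, -0.0]
ft_force: [-0.3, -0.7, 0.1]
grip_width: 0.999
grasp_force: 0.0
```

```bash
python3 - <<'E'
from h import *
o=manip.get_obs(); c=shot('wrist','w10.png'); print(o['position'])
print(*wcaps(c,o,p2=30),sep='\n')
t=shot('top','top10.png'); cv2.imwrite('pics/crop10.png',cv2.resize(t['image'][150:390,30:530],None,fx=1.6,fy=1.6,interpolation=2))
E
```

```text
[ 0.51765852 -0.39529861  0.21430499]
(376, 186, np.float64(567.8), np.float64(-370.9), array([32.2, 32.8]))
(274, 194, np.float64(481.2), np.float64(-379.4), array([32.3, 32.9]))
(578, 104, np.float64(779.1), np.float64(-276.5), array([101.4, 144.2]))
(506, 240, np.float64(700.4), np.float64(-418.4), array([51.6, 63.3]))
(114, 18, np.float64(325.2), np.float64(-208.4), array([ 86.5, 116.9]))
(140, 34, np.float64(357.3), np.float64(-231.6), array([56. , 70.1]))
```

View pics/crop10.png

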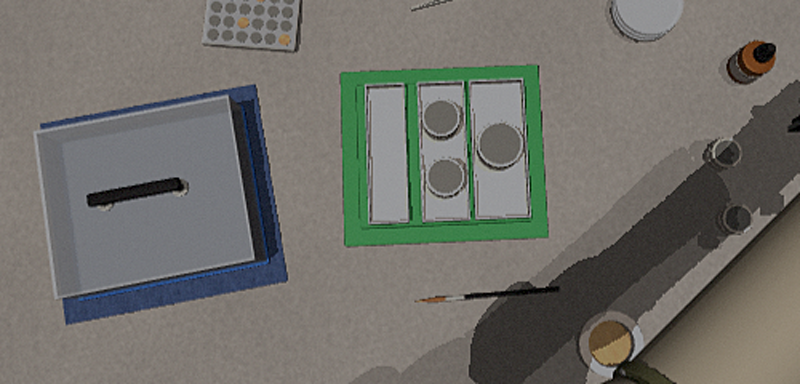

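The large and both mediums stand in their rows, at (500,145), (440,118) and (446,178) in the crop, and the cover sits on the mat. Next, the small at (481,-379).

Call:
{"name": "step_arm", "arguments": {
  "moves": [
    [0,-20,8,-30,0,0,0],
    [0,-36,15,-65,0,0,0],
    [0,-36,15,-105,0,0,0],
    [0,-36,15,-145,0,0,0],
    [0,-36,15,-185,0,0,0],
    [0,-36,15,-203,0,0,0],
    [0,-36,15,-203,0,0,0],
    [1,-36,15,-203,0,0,0],
    [1,-36,15,-203,0,0,0],
    [1,-36,15,-203,0,0,0]
  ]
}}

```text
clock: 25.5
position: [0.4861, -0.3761, 0.014]
ee_rot: [0.699, 0.715, 0.0, 0.001]
ft_force: [-1.5, -1.1, 0.5]
grip_width: 0.512
grasp_force: 0.4
```

Call:
{"name": "step_arm", "arguments": {
  "moves": [
    [1,0,0,0,0,0,0],
    [1,0,0,10,0,0,0],
    [1,0,0,45,0,0,0],
    [1,5,35,85,0,0,0],
    [1,10,75,125,0,0,0],
    [1,16,115,140,0,0,0],
    [1,22,160,140,0,0,0],
    [1,28,205,140,0,0,0],
    [1,34,250,140,0,0,0],
    [1,40,295,140,0,0,0]
  ]
}}

```text
clock: 26.5
position: [0.5253, -0.0788, 0.1534]
ee_rot: [0.699, 0.715, 0.001, 0.0]
ft_force: [1.7, -0.5, -0.8]
grip_width: 0.453
grasp_force: 40.5
```

Call:
{"name": "step_arm", "arguments": {
  "moves": [
    [1,6,45,0,0,0,0],
    [1,12,90,0,0,0,0],
    [1,15,135,0,0,0,0],
    [1,15,156,0,0,0,0],
    [1,15,156,0,0,0,0],
    [1,15,156,0,0,0,0]
  ]
}}

```text
clock: 27.1
position: [0.5404, 0.0751, 0.153]
ee_rot: [0.699, 0.715, 0.0, 0.0]
ft_force: [0.2, -0.6, -1.1]
grip_width: 0.459
grasp_force: 40.5
```

```bash
cat >> h.py <<'E'
def rim(hb,rad):
    o=manip.get_obs(); c=shot('wrist'); print(o['position']*1000)
    g=c['image'].mean(2)
    for u in (307,317,327): print(u,[(v,int(g[v,u])) for v in range(276,320,2)])
    vs=np.arange(284,320,4); z=o['position'][2]-hb+.048
    print('pot y - TCP y if rim at v:',[(int(v),round(float(y),1)) for v,y in zip(vs,(wray(c,o,[[317,v] for v in vs],z)-o['position'])[:,1]*1000-rad)])
    return c
E
python3 - <<'E'
from h import *
c=rim(.013,20); cv2.imwrite('pics/w11.png',c['image'])
E
```

```text
[540.35405492  75.14188492 152.96310143]
307 [(276, 78), (278, 85), (280, 211), (282, 160), (284, 104), (286, 87), (288, 91), (290, 91), (292, 92), (294, 95), (296, 97), (298, 99), (300, 118), (302, 193), (304, 118), (306, 114), (308, 113), (310, 99), (312, 62), (314, 61), (316, 62), (318, 59)]
317 [(276, 98), (278, 118), (280, 183), (282, 140), (284, 110), (286, 82), (288, 90), (290, 92), (292, 81), (294, 74), (296, 74), (298, 77), (300, 81), (302, 107), (304, 118), (306, 114), (308, 112), (310, 76), (312, 61), (314, 62), (316, 61), (318, 60)]
327 [(276, 93), (278, 84), (280, 209), (282, 159), (284, 99), (286, 81), (288, 75), (290, 74), (292, 73), (294, 73), (296, 74), (298, 75), (300, 80), (302, 108), (304, 117), (306, 114), (308, 113), (310, 101), (312, 62), (314, 62), (316, 61), (318, 60)]
pot y - TCP y if rim at v: [(284, 3.1), (288, 1.6), (292, 0.2), (296, -1.2), (300, -2.7), (304, -4.1), (308, -5.6), (312, -7.1), (316, -8.6)]
```

View pics/w11.png

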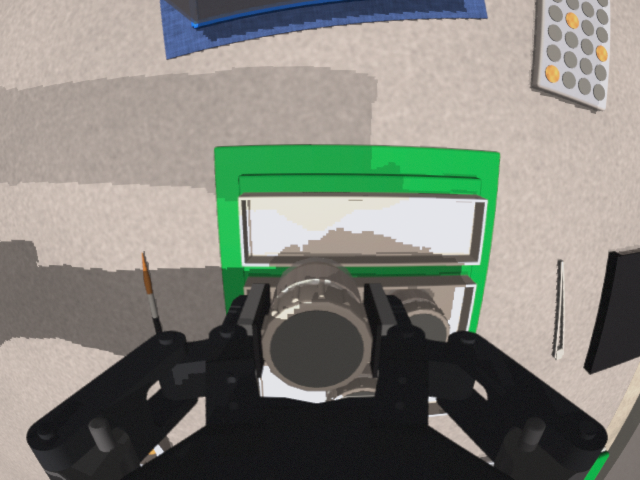

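The held small pot's rim is at v≈301, so it sits 3 mm to -y of the TCP, and the narrow row lies ahead of it. I'll place it at rack x -40.

Call:
{"name": "step_arm", "arguments": {
  "moves": [
    [1,-4,1.5,-30,0,0,0],
    [1,-4,1.5,-65,0,0,0],
    [1,-4,1.5,-90,0,0,0],
    [1,-4,1.5,-104,0,0,0],
    [1,-4,1.5,-111,0,0,0],
    [1,-4,1.5,-115,0,0,0],
    [1,-4,1.5,-118,0,0,0],
    [1,-4,1.5,-118,0,0,0],
    [1,-4,1.5,-118,0,0,0]
  ]
}}

```text
clock: 28.05
position: [0.537, 0.0767, 0.036]
ee_rot: [0.699, 0.715, 0.001, 0.0]
ft_force: [-5.1, -1.2, 10.0]
grip_width: 0.459
grasp_force: 41.3
```

Call:
{"name": "step_arm", "arguments": {
  "moves": [
    [0.4,0,0,0,0,0,0],
    [0.4,0,0,0,0,0,0],
    [0.4,0,0,0,0,0,0],
    [0.4,0,0,0,0,0,0],
    [0.4,0,0,10,0,0,0],
    [0.4,0,0,50,0,0,0],
    [0,0,0,95,0,0,0],
    [0,0,0,120,0,0,0],
    [0,0,0,120,0,0,0]
  ]
}}

```text
clock: 28.95
position: [0.5384, 0.077, 0.1585]
ee_rot: [0.699, 0.715, 0.003, 0.001]
ft_force: [0.8, -1.0, -1.0]
grip_width: 0.997
grasp_force: 0.0
```

Call:
{"name": "step_arm", "arguments": {
  "moves": [
    [0,2,-48,10,0,0,0],
    [0,4,-97,30,0,0,0],
    [0,6,-146,50,0,0,0],
    [0,8,-195,60,0,0,0],
    [0,10,-244,60,0,0,0],
    [0,12,-293,60,0,0,0],
    [0,14,-342,60,0,0,0],
    [0,16,-391,60,0,0,0],
    [0,18,-435,60,0,0,0],
    [0,18,-450,60,0,0,0]
  ]
}}

```text
clock: 29.95
position: [0.5516, -0.3785, 0.2136]
ee_rot: [0.701, 0.713, -0.002, -0.0]
ft_force: [-0.6, -0.2, -0.2]
grip_width: 1.002
grasp_force: 0.0
```

Call:
{"name": "step_arm", "arguments": {
  "moves": [
    [0,0,-10,0,0,0,0],
    [0,0,-10,0,0,0,0]
  ]
}}

```text
clock: 30.15
position: [0.5537, -0.3839, 0.2139]
ee_rot: [0.699, 0.715, -0.0, -0.0]
ft_force: [0.3, 0.2, -0.2]
grip_width: 0.999
grasp_force: 0.0
```

```bash
python3 - <<'E'
from h import *
o=manip.get_obs(); c=shot('wrist','w12.png'); print(o['position'])
print(*wcaps(c,o,p2=30),sep='\n')
E
```

```text
[ 0.55367104 -0.38385411  0.21389055]
(86, 35, np.float64(327.0), np.float64(-208.9), array([ 97.5, 137.2]))
(113, 51, np.float64(361.5), np.float64(-231.4), array([ 92.8, 120.1]))
(467, 253, np.float64(696.4), np.float64(-418.6), array([48.5, 56.6]))
(332, 198, np.float64(567.2), np.float64(-370.8), array([31.8, 32.4]))
(546, 114, np.float64(771.2), np.float64(-280.0), array([ 92.3, 119.9]))
```

Call:
{"name": "step_arm", "arguments": {
  "moves": [
    [0,6,6,-35,0,0,0],
    [0,12,11,-70,0,0,0],
    [0,12,11,-110,0,0,0],
    [0,12,11,-150,0,0,0],
    [0,12,11,-185,0,0,0],
    [0,12,11,-202,0,0,0],
    [1,12,11,-202,0,0,0],
    [1,12,11,-202,0,0,0],
    [1,12,11,-202,0,0,0],
    [1,12,11,-202,0,0,0]
  ]
}}

```text
clock: 31.2
position: [0.5675, -0.3727, 0.0147]
ee_rot: [0.699, 0.715, 0.001, 0.002]
ft_force: [-0.4, 0.4, 6.4]
grip_width: 0.455
grasp_force: 40.0
```

Call:
{"name": "step_arm", "arguments": {
  "moves": [
    [1,0,0,0,0,0,0],
    [1,0,0,10,0,0,0],
    [1,0,0,45,0,0,0],
    [1,5,35,85,0,0,0],
    [1,10,75,125,0,0,0],
    [1,16,115,140,0,0,0],
    [1,22,160,140,0,0,0],
    [1,28,205,140,0,0,0],
    [1,34,250,140,0,0,0],
    [1,40,295,140,0,0,0]
  ]
}}

```text
clock: 32.2
position: [0.6064, -0.0753, 0.1537]
ee_rot: [0.699, 0.715, 0.001, 0.0]
ft_force: [-0.7, -0.3, -1.1]
grip_width: 0.46
grasp_force: 40.6
```

Call:
{"name": "step_arm", "arguments": {
  "moves": [
    [1,5,45,0,0,0,0],
    [1,7,90,0,0,0,0],
    [1,7,135,0,0,0,0],
    [1,7,152,0,0,0,0],
    [1,7,152,0,0,0,0],
    [1,7,152,0,0,0,0]
  ]
}}

```text
clock: 32.8
position: [0.6134, 0.0739, 0.1531]
ee_rot: [0.699, 0.715, 0.0, 0.0]
ft_force: [-0.0, -0.4, -0.1]
grip_width: 0.459
grasp_force: 40.6
```

```bash
python3 - <<'E'
from h import *
c=rim(.013,20); cv2.imwrite('pics/w13.png',c['image'])
E
```

```text
[613.35358515  73.89179559 153.07606727]
307 [(276, 92), (278, 94), (280, 96), (282, 97), (284, 98), (286, 114), (288, 190), (290, 227), (292, 225), (294, 223), (296, 220), (298, 119), (300, 72), (302, 61), (304, 63), (306, 62), (308, 63), (310, 63), (312, 61), (314, 63), (316, 62), (318, 61)]
317 [(276, 91), (278, 93), (280, 92), (282, 96), (284, 96), (286, 111), (288, 175), (290, 227), (292, 224), (294, 192), (296, 124), (298, 78), (300, 64), (302, 62), (304, 64), (306, 62), (308, 63), (310, 62), (312, 64), (314, 63), (316, 62), (318, 64)]
327 [(276, 94), (278, 94), (280, 77), (282, 135), (284, 208), (286, 112), (288, 148), (290, 224), (292, 224), (294, 182), (296, 113), (298, 69), (300, 62), (302, 63), (304, 64), (306, 63), (308, 62), (310, 62), (312, 61), (314, 63), (316, 64), (318, 62)]
pot y - TCP y if rim at v: [(284, 3.1), (288, 1.7), (292, 0.2), (296, -1.2), (300, -2.6), (304, -4.1), (308, -5.6), (312, -7.1), (316, -8.6)]
```

Call:
{"name": "step_arm", "arguments": {
  "moves": [
    [1,2,-1,-30,0,0,0],
    [1,2,-1,-65,0,0,0],
    [1,2,-1,-90,0,0,0],
    [1,2,-1,-104,0,0,0],
    [1,2,-1,-111,0,0,0],
    [1,2,-1,-115,0,0,0],
    [1,2,-1,-117,0,0,0],
    [1,2,-1,-117,0,0,0],
    [1,2,-1,-117,0,0,0]
  ]
}}

```text
clock: 33.75
position: [0.616, 0.0736, 0.0367]
ee_rot: [0.699, 0.715, 0.001, 0.001]
ft_force: [-2.0, -1.8, 6.1]
grip_width: 0.454
grasp_force: 40.8
```

Call:
{"name": "step_arm", "arguments": {
  "moves": [
    [0.4,0,0,0,0,0,0],
    [0.4,0,0,0,0,0,0],
    [0.4,0,0,0,0,0,0],
    [0.4,0,0,0,0,0,0],
    [0.4,0,0,10,0,0,0],
    [0.4,0,0,50,0,0,0],
    [0,0,0,95,0,0,0],
    [0,0,0,130,0,0,0],
    [0,0,0,150,0,0,0]
  ]
}}

```text
clock: 34.65
position: [0.6163, 0.0735, 0.1894]
ee_rot: [0.699, 0.715, 0.002, 0.001]
ft_force: [0.5, -0.3, -0.2]
grip_width: 0.997
grasp_force: 0.0
```

Call:
{"name": "step_arm", "arguments": {
  "moves": [
    [0,-12,40,15,0,0,0.02],
    [0,-24,85,30,0,0,0.04],
    [0,-36,130,30,0,0,0.07],
    [0,-48,175,30,0,0,0.1],
    [0,-60,220,30,0,0,0.13],
    [0,-72,260,30,0,0,0.15],
    [0,-84,285,30,0,0,0.15],
    [0,-93,300,30,0,0,0.15],
    [0,-93,300,30,0,0,0.15],
    [0,-93,300,30,0,0,0.15]
  ]
}}

```text
clock: 35.65
position: [0.5229, 0.3725, 0.2158]
ee_rot: [0.644, 0.765, 0.0, 0.0]
ft_force: [0.9, -0.3, 0.3]
grip_width: 0.996
grasp_force: 0.0
```

```bash
python3 - <<'E'
from h import *
o=manip.get_obs(); c=shot('wrist','w14.png'); print(o['position']*1000,R.from_quat(o['ee_rot']).as_matrix().round(3))
h=(c['image'].max(2)<45).astype(np.uint8); h[310:]=0
n,l,s,ce=cv2.connectedComponentsWithStats(h)
for i in range(1,n):
    if s[i,4]>1000:
        k=np.argwhere(l==i)[:,::-1]; print(s[i],cv2.minAreaRect((wray(c,o,k,.125)[:,:2]*1000).astype(np.float32)))
t=shot('top','top14.png'); cv2.imwrite('pics/crop14.png',cv2.resize(t['image'][150:390,30:530],None,fx=1.6,fy=1.6,interpolation=2))
print(caps(t,.070,(240,180,370,305)))
E
```

```text
[522.94076713 372.48946659 215.76102245] [[-0.171  0.985  0.001]
 [ 0.985  0.171 -0.   ]
 [-0.001  0.001 -1.   ]]
[ 304  156   24  154 3370] ((523.2889404296875, 373.2569580078125), (15.110557556152344, 106.3199234008789), 9.848782539367676)
[(342.0, 241.8, np.float64(574.8), np.float64(-71.9), np.float64(60.1)), (305.0, 223.5, np.float64(614.1), np.float64(2.8), np.float64(46.1)), (307.8, 261.5, np.float64(535.7), np.float64(-1.3), np.float64(50.2)), (271.2, 224.8, np.float64(612.8), np.float64(71.7), np.float64(46.4)), (270.8, 262.5, np.float64(535.2), np.float64(73.5), np.float64(37.4))]
```

View pics/crop14.png

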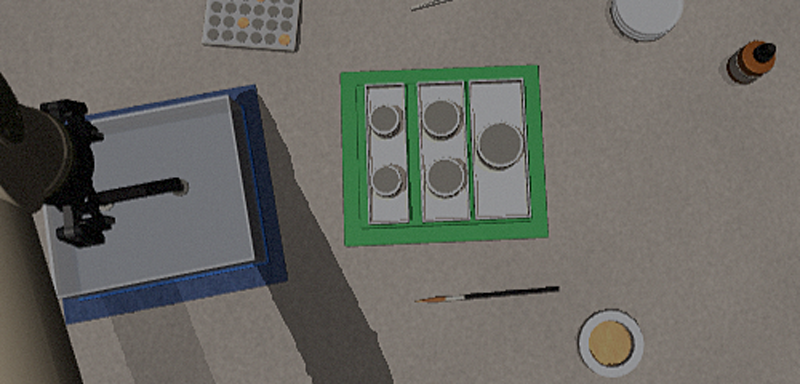

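All five pots stand in their rows: smalls (385,120) and (387,180), mediums (441,118) and (446,177), large (500,145). None are left on the bench. Now I'll fetch the cover.

Call:
{"name": "step_arm", "arguments": {
  "moves": [
    [0,0,1,-40,0,0,0],
    [0,0,1,-80,0,0,0],
    [0,0,1,-103,0,0,0],
    [0,0,1,-114,0,0,0],
    [1,0,1,-114,0,0,0],
    [1,0,1,-114,0,0,0],
    [1,0,1,-114,0,0,0],
    [1,0,1,-114,0,0,0],
    [1,0,1,-114,0,0,0],
    [1,0,1,-114,0,0,0]
  ],
  "grip_force": 80
}}

```text
clock: 36.75
position: [0.5226, 0.3752, 0.1025]
ee_rot: [0.643, 0.766, 0.001, -0.0]
ft_force: [-2.5, -1.3, 5.8]
grip_width: 0.17
grasp_force: 78.8
```

Call:
{"name": "step_arm", "arguments": {
  "moves": [
    [1,0,0,8,0,0,0],
    [1,0,0,25,0,0,0],
    [1,0,0,50,0,0,0],
    [1,0,0,80,0,0,0],
    [1,0,0,110,0,0,0],
    [1,0,0,130,0,0,0],
    [1,0,0,130,0,0,0]
  ]
}}

```text
clock: 37.45
position: [0.5237, 0.3753, 0.2353]
ee_rot: [0.643, 0.765, 0.003, 0.0]
ft_force: [0.4, 1.1, -5.0]
grip_width: 0.169
grasp_force: 78.5
```

Call:
{"name": "step_arm", "arguments": {
  "moves": [
    [1,4,-25,0,0,0,-0.01],
    [1,10,-65,0,0,0,-0.03],
    [1,16,-110,0,0,0,-0.05],
    [1,23,-155,0,0,0,-0.07],
    [1,30,-200,0,0,0,-0.09],
    [1,36,-245,0,0,0,-0.11],
    [1,42,-290,0,0,0,-0.13],
    [1,49,-335,0,0,0,-0.14],
    [1,54,-362,0,0,0,-0.15],
    [1,55,-372,0,0,0,-0.15]
  ]
}}

```text
clock: 38.45
position: [0.5767, -0.0014, 0.2309]
ee_rot: [0.701, 0.713, -0.001, 0.0]
ft_force: [0.3, 0.3, -5.1]
grip_width: 0.169
grasp_force: 78.5
```

Call:
{"name": "step_arm", "arguments": {
  "moves": [
    [1,0,0,0,0,0,0],
    [1,0,0,0,0,0,0],
    [1,0,0,0,0,0,0]
  ]
}}

```text
clock: 38.75
position: [0.5771, 0.0051, 0.2309]
ee_rot: [0.698, 0.716, -0.0, -0.0]
ft_force: [0.3, 0.6, -3.9]
grip_width: 0.171
grasp_force: 78.5
```

```bash
python3 - <<'E'
from h import *
o=manip.get_obs(); c=shot('wrist','w15.png'); Rm=R.from_quat(o['ee_rot']).as_matrix(); print(o['position']*1000,Rm.round(3),o['ft_force'])
h=(c['image'].max(2)<45).astype(np.uint8); h[290:]=0
n,l,s,ce=cv2.connectedComponentsWithStats(h)
for i in range(1,n):
    if s[i,4]>500:
        k=np.argwhere(l==i)[:,::-1]; print(s[i],cv2.minAreaRect(((wray(c,o,k,o['position'][2]+.019+.006)-o['position'])[:,:2]*1000).astype(np.float32)))
E
```

```text
[577.1286533    5.07142404 230.94759542] [[-0.026  1.    -0.001]
 [ 1.     0.026  0.001]
 [ 0.001 -0.001 -1.   ]] [ 0.32510726  0.60065958 -3.9479146 ]
[ 547  175   78  115 7477] ((110.77220153808594, 39.354209899902344), (39.410396575927734, 50.115394592285156), 6.765022277832031)
[ 294  185   46  105 4512] ((0.22449064254760742, 34.89530563354492), (15.420251846313477, 36.4969482421875), 1.540313959121704)
```

View pics/w15.png

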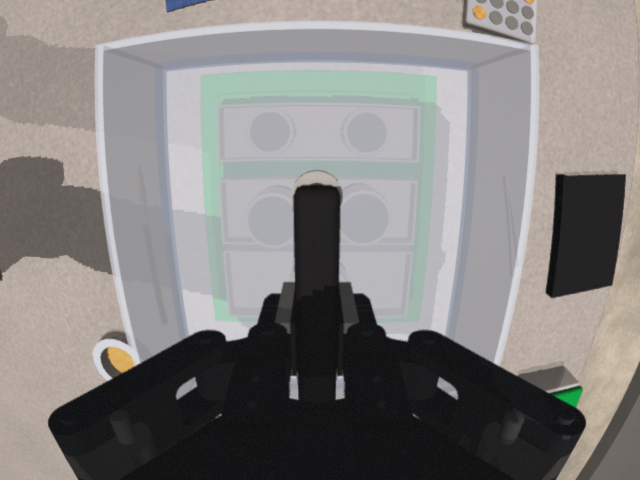

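The cover hangs centred over the rack, with the pots visible through it. The cover's centre is about 3 mm to +y of the rack's, so I'll correct that and lower it partway.

Call:
{"name": "step_arm", "arguments": {
  "moves": [
    [1,0,-3,0,0,0,0],
    [1,0,-3,-25,0,0,0],
    [1,0,-3,-55,0,0,0],
    [1,0,-3,-80,0,0,0],
    [1,0,-3,-92,0,0,0],
    [1,0,-3,-96,0,0,0],
    [1,0,-3,-96,0,0,0],
    [1,0,-3,-96,0,0,0]
  ]
}}

```text
clock: 39.6
position: [0.578, -0.0001, 0.1365]
ee_rot: [0.699, 0.715, 0.001, 0.001]
ft_force: [-0.7, -0.7, -4.6]
grip_width: 0.167
grasp_force: 78.6
```

```bash
python3 - <<'E'
from h import *
o=manip.get_obs(); c=shot('wrist'); Rm=R.from_quat(o['ee_rot']).as_matrix(); print(o['position']*1000,Rm.round(4),o['ft_force'])
cv2.imwrite('pics/w16.png',c['image'])
E
```

```text
[ 5.78038725e+02 -8.91472110e-02  1.36538785e+02] [[-2.310e-02  9.997e-01  1.800e-03]
 [ 9.997e-01  2.310e-02  2.000e-04]
 [ 2.000e-04  1.800e-03 -1.000e+00]] [-0.67292686 -0.68474794 -4.55459332]
```

Call:
{"name": "step_arm", "arguments": {
  "moves": [
    [1,0,2,0,0,0,0],
    [1,0,2,-5,0,0,0],
    [1,0,2,-11,0,0,0],
    [1,0,2,-17,0,0,0],
    [1,0,2,-22,0,0,0],
    [1,0,2,-26,0,0,0],
    [1,0,2,-28,0,0,0],
    [1,0,2,-28,0,0,0],
    [1,0,2,-28,0,0,0]
  ]
}}

```text
clock: 40.55
position: [0.5771, 0.0019, 0.1084]
ee_rot: [0.699, 0.715, 0.0, -0.001]
ft_force: [-9.4, 1.1, 12.8]
grip_width: 0.17
grasp_force: 80.9
```

Height is 108.4 mm and the force has turned upward, so the cover is seated. Releasing and retreating.

Call:
{"name": "step_arm", "arguments": {
  "moves": [
    [0,0,0,1,0,0,0],
    [0,0,0,1,0,0,0],
    [0,0,0,1,0,0,0],
    [0,0,0,1,0,0,0],
    [0,0,0,10,0,0,0],
    [0,0,0,50,0,0,0],
    [0,0,0,100,0,0,0],
    [0,0,0,140,0,0,0],
    [0,0,0,140,0,0,0]
  ]
}}

```text
clock: 41.45
position: [0.5797, 0.0011, 0.2533]
ee_rot: [0.699, 0.715, 0.003, 0.002]
ft_force: [-0.2, 0.2, 0.3]
grip_width: 1.003
grasp_force: 0.0
```

Call:
{"name": "step_arm", "arguments": {
  "moves": [
    [0,-10,48,0,0,0,0],
    [0,-20,96,0,0,0,0],
    [0,-30,144,0,0,0,0],
    [0,-40,192,0,0,0,0],
    [0,-50,240,0,0,0,0],
    [0,-60,288,0,0,0,0],
    [0,-70,330,0,0,0,0],
    [0,-70,330,0,0,0,0],
    [0,-70,330,0,0,0,0]
  ]
}}

```text
clock: 42.35
position: [0.5068, 0.3327, 0.247]
ee_rot: [0.698, 0.716, -0.0, 0.0]
ft_force: [0.6, -0.7, -0.7]
grip_width: 1.0
grasp_force: 0.0
```

```bash
python3 - <<'E'
from h import *
t=shot('top','top17.png'); s=shot('side')
a=cv2.resize(t['image'][170:350,220:400],(600,600),interpolation=2)[:, :]; b=cv2.resize(s['image'][200:320,260:400],(700,600),interpolation=2)
cv2.imwrite('pics/end.png',cv2.resize(np.hstack([a,b]),(800,370)))
im=t['image']; h=(im.max(2)<45); h[:220]=0;h[260:]=0;h[:,:265]=0;h[:,350:]=0
print('handle',rect(t,h,.131))
E
```

```text
handle ((575.6800537109375, -1.550201416015625), (15.203255653381348, 106.73762512207031), 1.3401013612747192)
```

View pics/end.png

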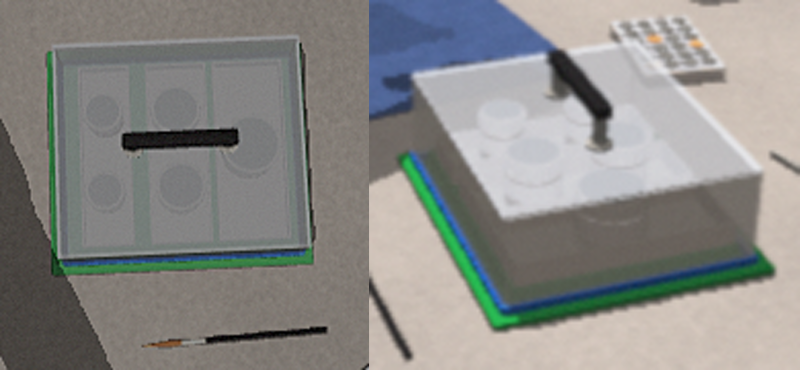

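The last picture shows the cover's blue edge down on the green flange on all visible sides, with all five pots upright inside. The handle is within 2 mm of where it started. Handing in.

```bash
python3 -c "
from workcell import manip
print(manip.hand_in())"
```

```text
the job is handed in; nothing more can be done
None
```

The job is handed in, and the hand-in returned no verdict: all five pots present stand in the rows for their sizes, and in the last pictures the cover sits fully down on the rack.

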